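# Clamp the blank and hold the index plunger out

## Task

Get the carving jig ready for me to turn its index plate: first press the hinged wooden clamp lid down until its catch snaps and it is fully shut. Then take the red knob of the index plunger, pull it straight up against its spring as far as it goes, and finish while holding it there, so that the pin stays clear of its hole; do not let go. Leave the chisel, the wax tin and the mallet where they lie.

Things in the scene. Friction and masses are not known exactly. Their poses are not given: they have to be found in the camera images.
- jig: the carving jig, fixed to the bench: plywood base 250 x 250 x 18 mm; on it a 200 mm aluminium index plate (top at 40 mm; it does not turn here) with a dark wooden nest, 92 x 92 mm, under the clamp lid. Origin: middle of the underside. x points from the lid's free edge to its hinge, y from the nest to the plunger, z up. A steel post and arm on the +y side (top at 88 mm) carry the plunger
- lid (a joint): angle of the clamp lid: 0 = fully shut (level), grows as the free edge rises, up to 1.4 rad. It starts open and stays where it is left (stiff hinge, about 0.1 N m). At about 0.1 rad a nose under its free edge meets a sprung roller and the lid stops; some 7 to 15 N down on the brass pad snaps it past, and then it stays shut
- lid_pad (a point): centre of the top of the brass press pad (20 mm towards the hinge x 50 mm across) near the free edge of the clamp lid (100 x 88 x 8 mm, pale wood); moves with the lid, 90 mm from the hinge axis and, when shut, 97 mm above the bench. The lid has no handle: press here from above
- lid_hinge (a point): middle of the lid's hinge axis, 89 mm above the bench; the axis runs along the jig's y
- plunger (a joint): how far the index plunger is pulled up: 0 = pin seated 8 mm deep in the hole of the index plate, 0.018 m = fully back against its stop. The spring pulls it down with about 4 N when seated, 9.5 N fully back, and snaps it home when let go
- knob_center (a point): centre of the plunger's red knob: an upright plain cylinder, 24 mm in diameter and 24 mm tall, centre 135 mm above the bench when seated; moves straight up with the plunger. Below it, from 120 mm down, stands the 18 mm steel barrel. Nothing near it is higher once the lid is shut
- chisel_mid (a point): bystander: chisel with a dark wooden handle, 225 mm long and 30 mm high; the point is mid-length
- tin_mid (a point): bystander: green wax tin, 70 mm in diameter, 50 mm tall; the point is its centre
- mallet_mid (a point): bystander: wooden mallet, head 70 x 100 x 60 mm with a 26 mm handle standing out 155 mm from one face; the point is the centre of the head

How it is judged (in metres and radians):
On the way, in this order (a step that is already met when the one before it is completed fails the run):
1. the clamp lid is snapped shut, the plunger still seated (value of joint lid below 0.04 rad and value of joint plunger below 0.005 m), for 0.2 s.
2. the plunger is pulled fully back by the gripper, the lid still shut (value of joint plunger above 0.015 m and value of joint lid below 0.04 rad and contact force between the fingers and plunger above 2 N), for 0.2 s.
At the end, for the whole second after the job is handed in: The lid is shut past its catch (within 0.04 rad of fully shut) and is no longer being pressed; the plunger is held by the gripper's fingers at 15 mm or more of its 18 mm travel throughout the last second; chisel, tin and mallet are within 25 mm of where they lay (all of step 2 and contact force between the fingers and lid below 1 N and distance of each of chisel_mid, tin_mid, mallet_mid from where it was at the start of the episode below 0.025 m); the arm keeps its last pose, push and grip.
It fails at once if the chisel, the wax tin or the mallet is moved by more than 25 mm (distance of any of chisel_mid, tin_mid, mallet_mid from where it was at the start of the episode above 0.025 m).
It also fails if it takes over 45 s, if anything falls off the work surface, if the arm or the gripper's body presses on something with over 40 N, if the wrist force passes 120 N, or if a joint passes its speed limit or range.

## Robot

A 7-joint arm with a two-finger parallel gripper is mounted at the origin on the work surface. World frame = base frame: x ahead of the robot, y to its left, z up, the work surface at z = 0. Lengths are in mm, angles in rad, forces in N, time in s.
With the tool pointing down it reaches from about 400 to 850 mm from the base axis. Payload 10.4 kg.
Tool frame: the origin (TCP) lies between the finger pads; the fingertips stand 19 mm ahead of it and the grasp point (between the pads) is the TCP; z points along the fingers, y is the direction in which the jaws open and shut (so a half turn about z gives the same grasp; the last joint's range is limited). The gripper opens to 85 mm and grips with 20 to 120 N. Pads are 22 mm wide; open, the fingers measure 114 mm over their backs; the gripper's body (76 mm by 85 mm) begins 54 mm behind the grasp point. The pads swing forward as they close: fully open they stand 13 mm farther back than shut.
Start: joints at [-1.253, 0.332, -0.065, 1.46, 0.022, 1.35, -0.088], TCP at [208.888, 589.08, 250.338] pointing down, gripper open.
Joint ranges: [-2.6, 2.6], [-0.5, 2.12], [-1.47, 1.34], [0.16, 2.42], [-1.27, 4.41], [0.06, 2.06], [-2.6, 2.6]. Speed limits (rad/s): [2.22, 2.22, 2.79, 2.79, 3.14, 3.14, 3.14].

## Interface

Orientations are given as a unit quaternion [x, y, z, w].
In Python, from rig import arm, gripper_open, close, solver, monitor, imaging, job gives the robot as it stands. Calls block until the motion is done:
- arm.move_pose(position, orientation): joint-space move of the TCP to a pose.
- arm.move_straight(position, feed=150, orientation=None, f_stop=None): straight line of the TCP; orientation=None keeps the orientation; feed is the mean speed in mm/s. With f_stop (N) it stops when the force on the tool has changed by that much, and returns True; else False.
- arm.goto_joints(angles): joint-space move.
- gripper_open() and close(): open the fingers fully, or close them until they stop; the grip force is fixed at half the most.
- arm.sleep(seconds).
- solver.solve_ik(position, orientation): joint angles nearest the present ones, or None.
- monitor.get_obs(): the state.
- imaging.get_image(name): name is "scene" or "side" or "wrist"; returns the picture (400x640x3 uint8, red, green, blue); there is no depth.
- imaging.camera_info(name): a dict with "camera_matrix" (3x3 intrinsics, pixels), "R" (3x3) and "t" (3): a world point X has camera coordinates R X + t; the wrist camera has in their place "hand_eye" (4x4, takes a point from camera to tool coordinates, whose origin is the TCP and whose axes are the flange's). Camera axes: x right, y down, z forward; pixel columns grow to the right and rows downward; lengths in mm; the calibration is good to about 2 mm. A picture is of the moment at which its call begins: read the wrist's pose just before it. camera_info takes no time and is no camera call.
A pose or a line that the arm cannot do raises arm.IKError and nothing moves.
- job.sign_off(): hands the job in, once; it reports no verdict.
The state is a dict: "clock": time; "joint_positions": joint angles; "joint_velocities": joint speeds; "joint_efforts": joint torques, N m; "position": TCP position; "orientation": TCP orientation; "contact_force": force on the tool from outside, world axes, zero at the start; "moment": the same for the moment, N m; "width": finger opening in mm.
Only numpy, scipy, OpenCV 4.12 (cv2) and the standard library are available. Lean on these libraries where they do the work, as an engineer would, in place of code of your own. Each camera call takes 0.05 s, during which the arm holds its last target.

## Working session

There is one attempt and no reset: what is moved stays moved. The work goes in short steps, each a Python script; the robot and the scene stay as the last script left them, time stands still between calls to the robot, and variables do not carry over. Pictures are saved under pics/ and viewed, and the job is handed in when it is done.

```bash
mkdir -p pics; ls
python3 - <<'E'
from rig import arm, monitor, imaging
import cv2
o=monitor.get_obs(); print(o)
for n in ("scene","side","wrist"):
    cv2.imwrite(f"pics/{n}0.png",imaging.get_image(n)[:,:,::-1]); print(n,imaging.camera_info(n))
E
```

```text
pics
{'clock': 0.0, 'joint_positions': array([-1.25262315,  0.33291499, -0.06466113,  1.46097999,  0.02162952,
        1.34989768, -0.08849203]), 'joint_velocities': array([-6.29219583e-05,  1.28070078e-04,  6.50604327e-04,  2.02095778e-05,
       -7.51115928e-04, -3.76293550e-04,  2.35177436e-04]), 'joint_efforts': array([-2.35188551e-06, -6.25447297e+01,  4.88985737e-02, -3.91610599e+01,
        1.60502165e-02,  9.87956155e-03,  2.51445721e-05]), 'position': array([208.79877891, 588.70508411, 249.4704389 ]), 'orientation': array([ 1.69563543e-01,  9.85518969e-01, -7.48595322e-04, -7.21558012e-05]), 'contact_force': array([ 0.02076223, -0.27519632, -0.29573287]), 'moment': array([-0.03382576, -0.03123056, -0.01714575]), 'width': 85.38756617697553}
scene {'camera_matrix': array([[468.19405375,   0.        , 318.09570532],
       [  0.        , 468.19405375, 207.02771081],
       [  0.        ,   0.        ,   1.        ]]), 'R': array([[ 0.44187948,  0.89707201,  0.0020808 ],
       [ 0.68947718, -0.33813673, -0.64053475],
       [-0.5739022 ,  0.28447382, -0.76792637]]), 't': array(
[... 268 characters left out ...]
00761064],
       [-0.26167643, -0.43461948, -0.86176062],
       [ 0.45730381,  0.73045363, -0.50725804]]), 't': array([-456.20577842,  268.77112629, 1040.57115282])}
wrist {'camera_matrix': array([[295.72978205,   0.        , 321.56168148],
       [  0.        , 295.72978205, 201.43670687],
       [  0.        ,   0.        ,   1.        ]]), 'hand_eye': array([[-5.32551029e-04, -9.55368195e-01, -2.95417211e-01,
         7.59685632e+01],
       [ 9.99999522e-01, -7.51110427e-04,  6.26355648e-04,
        -8.97467096e-01],
       [-8.20291213e-04, -2.95416736e-01,  9.55368138e-01,
        -1.24332278e+02],
       [ 0.00000000e+00,  0.00000000e+00,  0.00000000e+00,
         1.00000000e+00]])}
```

View pics/scene0.png

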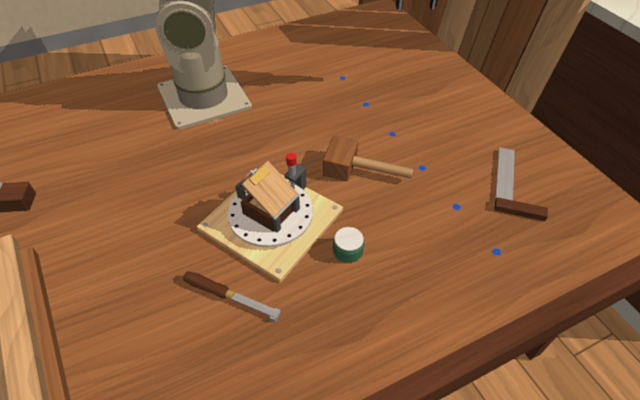

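View pics/side0.png

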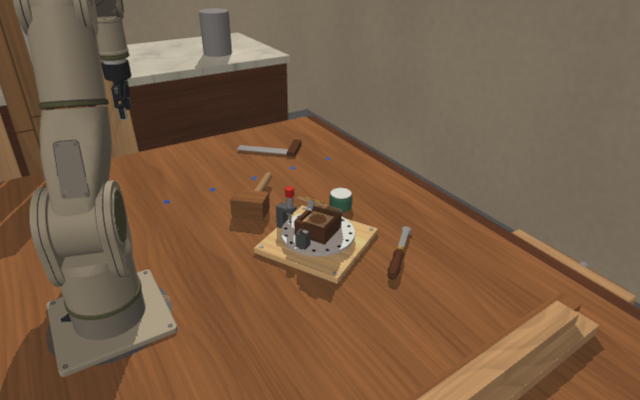

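View pics/wrist0.png

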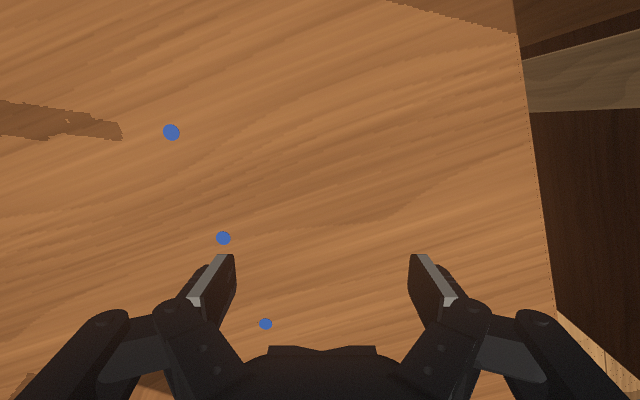

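```bash
cat > h.py <<'E'
import numpy as np, cv2
from rig import arm, gripper_open, close, solver, monitor, imaging, job
from scipy.spatial.transform import Rotation as Ro
CI={n:imaging.camera_info(n) for n in ("scene","side","wrist")}
def ray(n,px,obs=None):
    c=CI[n];d=np.linalg.inv(c["camera_matrix"])@[px[0],px[1],1]
    if n=="wrist":
        T=np.eye(4);T[:3,:3]=Ro.from_quat(obs["orientation"]).as_matrix();T[:3,3]=obs["position"];T=T@c["hand_eye"]
        return T[:3,3],T[:3,:3]@d/np.linalg.norm(d)
    R=np.array(c["R"]);t=np.array(c["t"]);return -R.T@t,R.T@d/np.linalg.norm(d)
def plane(n,px,z,obs=None):
    o,d=ray(n,px,obs);return o+d*(z-o[2])/d[2]
def tri(rays):
    A=np.zeros((3,3));b=np.zeros(3)
    for o,d in rays:
        P=np.eye(3)-np.outer(d,d);A+=P;b+=P@o
    X=np.linalg.solve(A,b)
    return X,[np.linalg.norm((np.eye(3)-np.outer(d,d))@(X-o)) for o,d in rays]
def redc(im):
    r,g,b=[im[:,:,i].astype(int) for i in range(3)]
    m=((r>110)&(g<60)&(b<60)).astype(np.uint8)
    n,l,s,c=cv2.connectedComponentsWithStats(m)
    i=1+np.argmax(s[1:,4]);return c[i],s[i],
E
python3 - <<'E'
from h import *
a=cv2.imread("pics/scene0.png");b=cv2.imread("pics/side0.png")
cv2.imwrite("pics/scene0z.png",cv2.resize(a[140:290,180:380],None,fx=4,fy=4,interpolation=2))
cv2.imwrite("pics/side0z.png",cv2.resize(b[165:290,220:420],None,fx=4,fy=4,interpolation=2))
r=[]
for n,i in (("scene",a),("side",b)):
    c,s=redc(i[:,:,::-1]);print(n,c,s);r.append(ray(n,c))
print("knob",tri(r))
for p in [(198,225),(280,277),(342,210)]: print(p,plane("scene",p,18))
E
```

```text
scene [291.11 158.74] [286 153  10  13 100]
side [288.39726027 191.80821918] [285 187   9  11  73]
knob (array([495.369934  ,  81.17103715, 133.10763587]), [np.float64(0.048862719045389406), np.float64(0.04886271904546542)])
(198, 225) [ 491.65208655 -161.59635145   18.        ]
(280, 277) [706.3490052  -44.77528841  18.        ]
(342, 210) [600.18147306 163.19101088  18.        ]
```

```bash
sleep 0
```

```text
(no output)
```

View pics/scene0z.png

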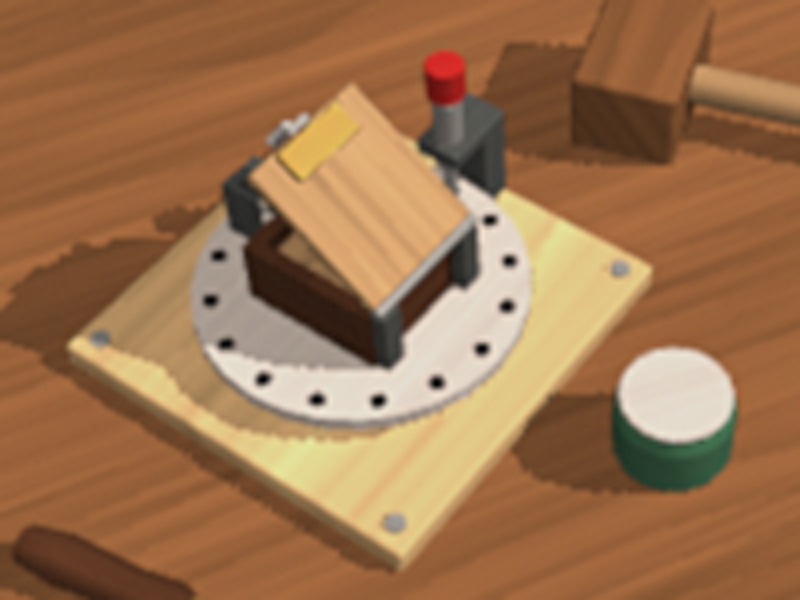

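View pics/side0z.png

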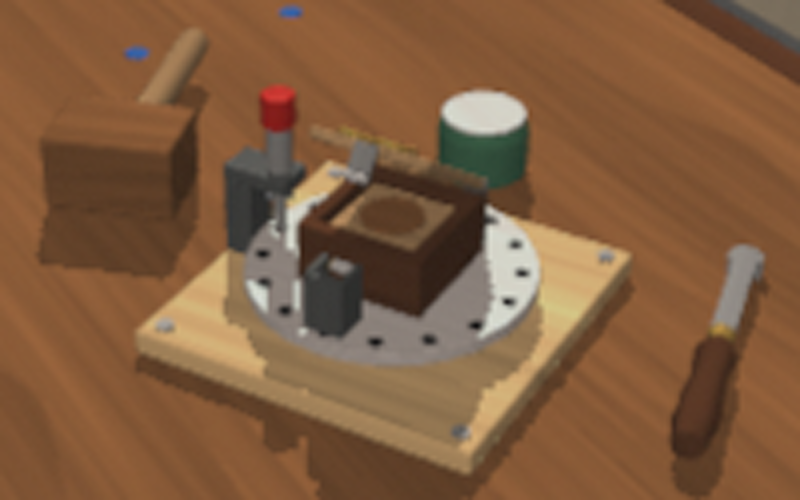

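```bash
cat >> h.py <<'E'
def quat(yaw): # tool x = jig y (yaw+90deg), z down
    jx=np.array([np.cos(yaw),np.sin(yaw),0]);jy=np.array([-jx[1],jx[0],0])
    return Ro.from_matrix(np.column_stack([jy,jx,[0,0,-1]])).as_quat()
E
python3 - <<'E'
from h import *
yaw=.5;jx=np.array([np.cos(yaw),np.sin(yaw),0]);jy=np.array([-jx[1],jx[0],0])
q=quat(yaw)
p=np.array([546,1,300])-50*jy
print(solver.solve_ik(p,q))
arm.move_pose(p,q)
close()
o=monitor.get_obs();im=imaging.get_image("wrist");cv2.imwrite("pics/w1.png",im[:,:,::-1])
np.savez("w1.npz",orientation=o["orientation"],position=o["position"])
print(o["clock"],o["position"],o["joint_positions"],o["width"])
c,s=redc(im);print(c,s)
E
```

```text
[-0.60090631  0.21485259  0.70534683  1.56259416 -0.14035532  1.41586596
  0.61477954]
3.5 [569.98148281 -42.88786914 300.00389147] [-0.60087948  0.21485935  0.70532726  1.56257684 -0.1403422   1.41585332
  0.61480476] 0.22924123388269216
[325.          37.35294118] [321  33   7   9  17]
```

View pics/w1.png

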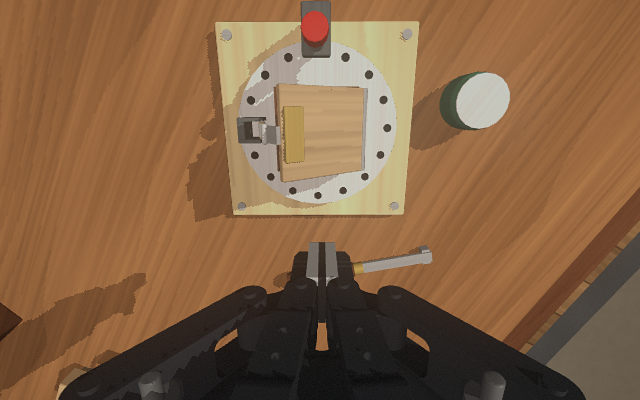

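The wrist view shows the jig: knob top at about (315,26), brass pad centre at about (294,134), base corners at (216,23), (419,22), (404,214) and (233,215).

```bash
cat > m.py <<'E'
from h import *
o=dict(np.load("w1.npz"));im=cv2.imread("pics/w1.png");sc=cv2.imread("pics/scene0.png")
C=[plane("wrist",p,18,o)[:2] for p in [(216,23),(419,22),(404,214),(233,215)]]  # (-x,+y),(+x,+y),(+x,-y),(-x,-y)
print(np.round(C,1)); ctr=np.mean(C,0)
v=(C[1]-C[0])+(C[2]-C[3]);w=(C[0]-C[3])+(C[1]-C[2])
print("ctr",ctr,"yaw",np.arctan2(v[1],v[0]),np.arctan2(-w[0],w[1]),[np.linalg.norm(C[i]-C[i-1]) for i in range(4)])
yaw=(np.arctan2(v[1],v[0])+np.arctan2(-w[0],w[1]))/2
def big(m):
    n,l,s,c=cv2.connectedComponentsWithStats(m);i=1+np.argmax(s[1:,4]);return c[i],s[i]
h=cv2.cvtColor(im,cv2.COLOR_BGR2HSV)
red=cv2.inRange(h,(0,170,120),(6,255,255))|cv2.inRange(h,(174,170,120),(180,255,255))
c,s=big(red);print("knob px",c,s); K=plane("wrist",c,146,o);print("knob wrist",K)
def pad(i,roi):
    h=cv2.cvtColor(i,cv2.COLOR_BGR2HSV);m=cv2.inRange(h,(19,130,120),(28,255,255));z=np.zeros_like(m);x0,y0,x1,y1=roi
    z[y0:y1,x0:x1]=m[y0:y1,x0:x1];return big(z)
a=pad(im,(275,95,315,172));b=pad(sc,(245,155,275,190));print(a,b)
P,r=tri([ray("wrist",a[0],o),ray("scene",b[0])]);print("pad",P,r)
R=np.array([[np.cos(yaw),-np.sin(yaw)],[np.sin(yaw),np.cos(yaw)]])
print("jig frame pad",R.T@(P[:2]-ctr),"knob",R.T@(K[:2]-ctr),"scene/side knob",R.T@(np.array([495.4,81.2])-ctr))
E
python3 m.py
```

```text
[[ 372.5   50.1]
 [ 587.9  168.8]
 [ 707.9  -46.6]
 [ 489.8 -167.4]]
ctr [539.55690483   1.22505152] yaw 0.5047429828006449 0.5012978908731375 [np.float64(247.0438351063603), np.float64(245.97214429704977), np.float64(246.643383248108), np.float64(249.3025899886032)]
knob px [314.28614458  26.05271084] [301  11  28  31 664]
knob wrist [495.7865477   78.55401042 146.        ]
(array([293.47619048, 133.84780579]), array([ 283,  107,   21,   56, 1071], dtype=int32)) (array([258.93714286, 175.12      ]), array([250, 166,  20,  19, 175], dtype=int32))
pad [520.54502771  -7.71011231 143.22843486] [np.float64(0.5746192564980178), np.float64(0.5746192564979944)]
jig frame pad [-20.96429559   1.3367628 ] knob [-1.0702614  88.85081085] scene/side knob [-0.13336477 91.3553876 ]
```

```bash
cat >> h.py <<'E'
YAW=.503;CTR=np.array([539.6,1.2]);Q=quat(YAW)
def W(x,y,z):
    c,s=np.cos(YAW),np.sin(YAW);return np.array([CTR[0]+c*x-s*y,CTR[1]+s*x+c*y,z])
E
python3 - <<'E'
from h import *
r=86
def pt(a,e=0): return W(50-r*np.cos(a)+8*np.sin(a),1,89+r*np.sin(a)+8*np.cos(a)+19+e)
arm.move_pose(pt(.58,35),Q)
f0=monitor.get_obs()["contact_force"];print(f0)
for a,e in ((.55,10),(.4,5),(.28,3),(.18,2)):
    s=arm.move_straight(pt(a,e),feed=60,f_stop=25);ob=monitor.get_obs();print(a,s,ob["position"],ob["contact_force"]-f0)
s=arm.move_straight(pt(0,-3),feed=30,f_stop=30);ob=monitor.get_obs();print(s,ob["position"],pt(0),ob["contact_force"]-f0,ob["clock"])
for n in("scene","side"): cv2.imwrite(f"pics/{n}2.png",cv2.resize(imaging.get_image(n)[130:290,180:420,::-1],None,fx=3,fy=3))
E
```

```text
[ 1.10715947 -0.01305937  0.31907941]
0.55 False [522.37891185  -7.25547873 169.71191475] [-1.24759359  0.68287241 -0.54745179]
0.4 False [515.94026324 -10.57369085 153.58577916] [-0.80166799  0.45142902 -0.04858549]
0.28 False [512.06774421 -12.70788926 142.02580141] [-1.48666095 -0.30708325  0.04996039]
0.18 False [509.67006016 -14.0017197  132.83739345] [-0.72464486 -0.27494491 -0.17043592]
True [508.05208597 -15.08555037 115.78683998] [507.5768917  -15.27788016 116.        ] [-5.96912065  0.33630919 14.24388203] 6.425
```

View pics/side2.png

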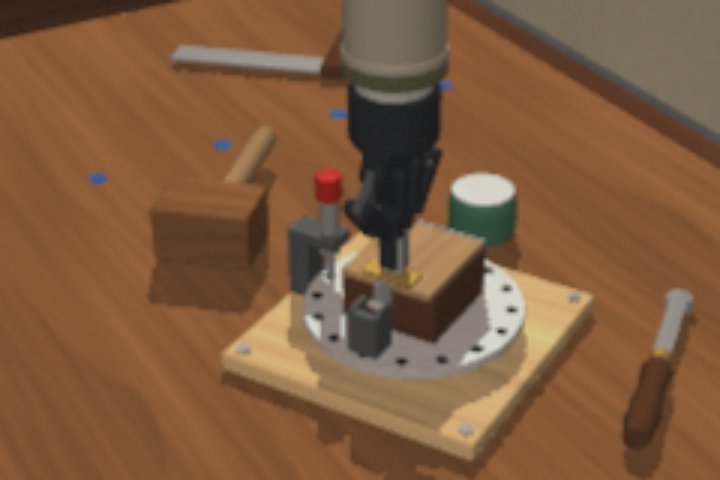

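View pics/scene2.png

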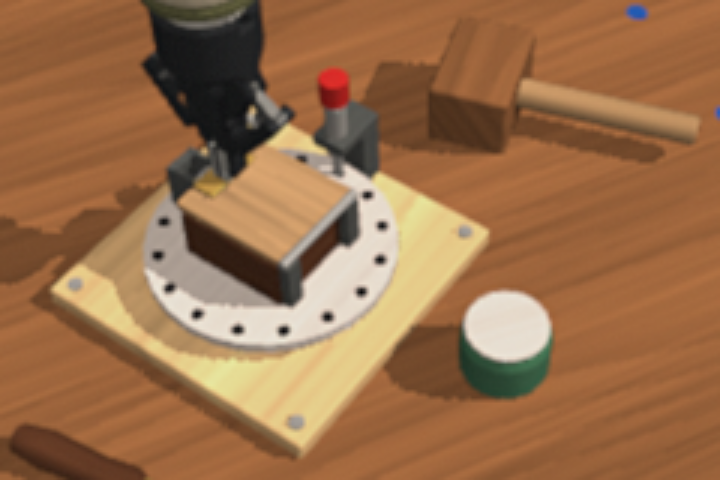

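The lid looks level with the pad pressed home: tips at 96.8 mm against 97 mm when shut. I'll lift off, check it stays down, and measure the knob again.

Run:
```python
from h import *
arm.sleep(.3);ob=monitor.get_obs();print(ob["position"],ob["contact_force"])
p=ob["position"].copy();p[2]=240
arm.move_straight(p,feed=150)
gripper_open()
arm.move_pose(W(0,10,250),Q)
o=monitor.get_obs();im=imaging.get_image("wrist");cv2.imwrite("pics/w3.png",im[:,:,::-1])
np.savez("w3.npz",orientation=o["orientation"],position=o["position"])
cv2.imwrite("pics/s3.png",imaging.get_image("scene")[:,:,::-1]);cv2.imwrite("pics/d3.png",imaging.get_image("side")[:,:,::-1])
print(o["clock"],o["contact_force"],o["width"])
h=cv2.cvtColor(im,cv2.COLOR_RGB2HSV)
red=cv2.inRange(h,(0,170,120),(6,255,255))|cv2.inRange(h,(174,170,120),(180,255,255))
n,l,s,c=cv2.connectedComponentsWithStats(red);i=1+np.argmax(s[1:,4]);print(c[i],s[i],plane("wrist",c[i],144,o),plane("wrist",c[i],147,o),"expect",W(0,90,0))
for n in("s3","d3"):
    a=cv2.imread(f"pics/{n}.png")[130:290,180:420];cv2.imwrite(f"pics/{n}z.png",cv2.resize(a,None,fx=3,fy=3))
```

```text
[508.06315519 -15.10829104 115.77818077] [-5.51925708  0.95285296 15.17274576]
8.8667 [-1.22524832 -0.47281288 -0.10498019] 85.47629083804961
[319.71428571 106.02423469] [305  90  31  33 784] [495.75359721  78.52622336 144.        ] [495.78556448  78.50275837 147.        ] expect [496.21494876  80.05263045   0.        ]
```

View pics/w3.png

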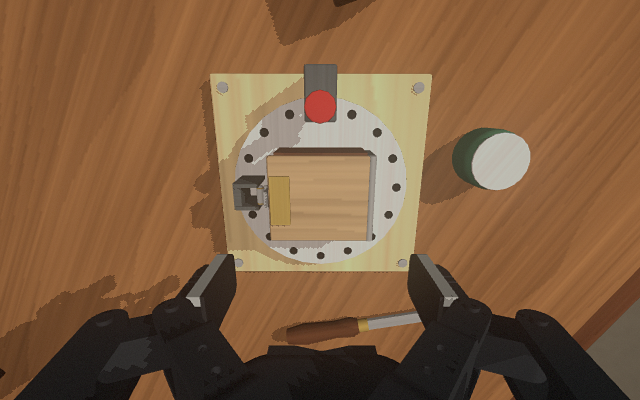

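View pics/d3z.png

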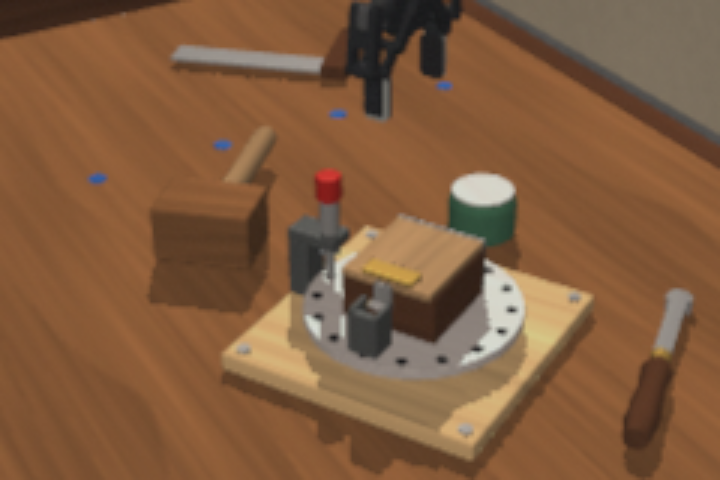

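Run:
```python
from h import *
o=dict(np.load("w3.npz"))
def pad(f,roi):
    h=cv2.cvtColor(cv2.imread(f),cv2.COLOR_BGR2HSV);m=cv2.inRange(h,(19,150,120),(28,255,255));z=np.zeros_like(m);x0,y0,x1,y1=roi
    z[y0:y1,x0:x1]=m[y0:y1,x0:x1];n,l,s,c=cv2.connectedComponentsWithStats(z);i=1+np.argmax(s[1:,4]);print(c[i],s[i]);return c[i]
print("pad",tri([ray("wrist",pad("pics/w3.png",(267,172,293,230)),o),ray("side",pad("pics/d3.png",(298,213,323,226)))]))
X=np.array([495.8,79.0])
arm.move_pose([*X,190],Q)
print(arm.move_straight([*X,137],feed=80,f_stop=12))
close();arm.sleep(.2)
ob=monitor.get_obs();print(ob["clock"],ob["position"],ob["width"],ob["contact_force"],ob["moment"])
cv2.imwrite("pics/w4.png",imaging.get_image("wrist")[:,:,::-1])
cv2.imwrite("pics/d4.png",cv2.resize(imaging.get_image("side")[130:290,180:420,::-1],None,fx=3,fy=3))
```

```text
Traceback (most recent call last):
ValueError: attempt to get argmax of an empty sequence
```

Run:
```python
from h import *
o=dict(np.load("w3.npz"))
print("pad",tri([ray("wrist",(280,201),o),ray("side",(310.7,221))]))
X=np.array([495.8,79.0])
arm.move_pose([*X,190],Q)
print(arm.move_straight([*X,137],feed=80,f_stop=12))
close();arm.sleep(.2)
ob=monitor.get_obs();print(ob["clock"],ob["position"],ob["width"],ob["contact_force"],ob["moment"])
cv2.imwrite("pics/w4.png",imaging.get_image("wrist")[:,:,::-1])
cv2.imwrite("pics/d4.png",cv2.resize(imaging.get_image("side")[130:290,180:420,::-1],None,fx=3,fy=3))
```

```text
pad (array([504.22785428, -19.04781077,  93.31979593]), [np.float64(0.30399898022006583), np.float64(0.3039989802202496)])
False
11.1083 [496.35185702  79.31671362 137.408021  ] 22.33254263059443 [2.31394208 1.89413386 3.29156791] [ 0.38690753 -0.60681591 -0.03205084]
```

View pics/d4.png

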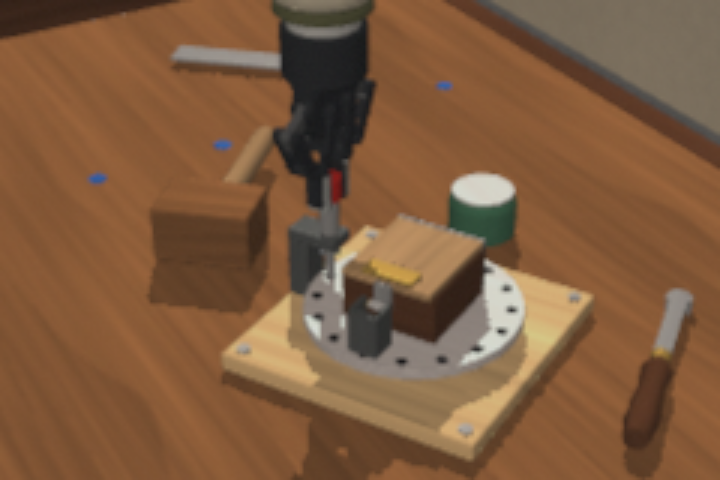

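View pics/w4.png

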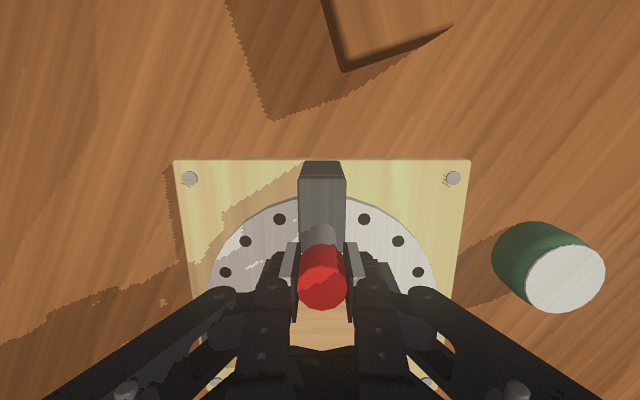

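The knob is centred between the pads (width 22 mm). I'll pull it up slowly with a force stop.

Run:
```python
from h import *
p=monitor.get_obs()["position"].copy();f0=monitor.get_obs()["contact_force"]
for dz in (4,8,12,16,18.5,20):
    s=arm.move_straight([p[0],p[1],p[2]+dz],feed=25,f_stop=15);ob=monitor.get_obs();print(dz,s,ob["position"]-p,ob["contact_force"]-f0,ob["width"])
    if s:break
arm.sleep(.3);ob=monitor.get_obs();print(ob["clock"],ob["position"]-p,ob["contact_force"]-f0,ob["moment"],ob["width"])
cv2.imwrite("pics/w5.png",imaging.get_image("wrist")[:,:,::-1])
for n in("side","scene"):cv2.imwrite(f"pics/{n}5.png",cv2.resize(imaging.get_image(n)[130:290,180:420,::-1],None,fx=3,fy=3))
```

```text
4 False [-0.01670176 -0.01449484  3.52052921] [  1.3054039   -1.21187743 -10.31707457] 22.119200698290225
8 False [-0.0171174   0.01546641  7.43358555] [  2.49546717  -0.76042522 -10.28349588] 22.420426069978113
12 False [-3.91873284e-02  9.66803425e-05  1.13131170e+01] [  2.92234571  -0.51141168 -10.78800843] 22.23802779307539
16 False [-5.06280843e-02  8.37254896e-03  1.52273920e+01] [  3.82955887   0.41432974 -12.65709483] 22.106521288509892
18.5 False [-0.0486061 -0.0218097 17.6533982] [  4.29396867   0.99343962 -13.82058399] 22.52690094206024
20 False [-0.12283616 -0.02655903 18.24817001] [  9.30254189   1.50060302 -23.39429751] 22.03483323329262
13.2583 [-0.11763542 -0.0264552  18.2337771 ] [  9.87078889   1.48448682 -24.46510103] [ 0.79104034 -2.77299655  0.01406406] 22.086287647255006
```

View pics/side5.png

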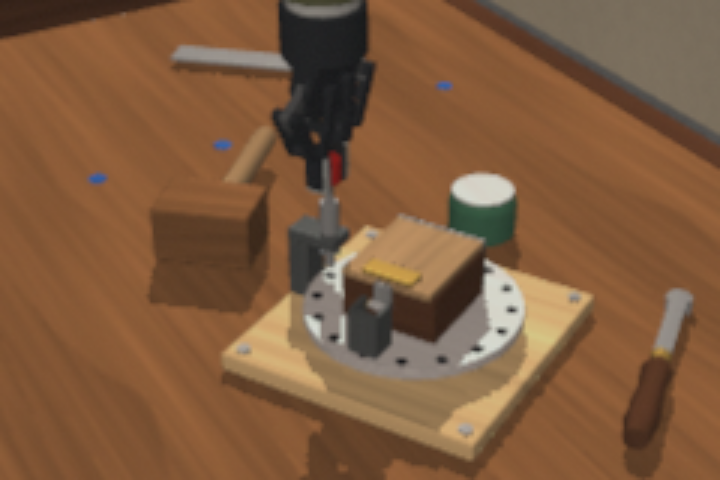

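View pics/w5.png

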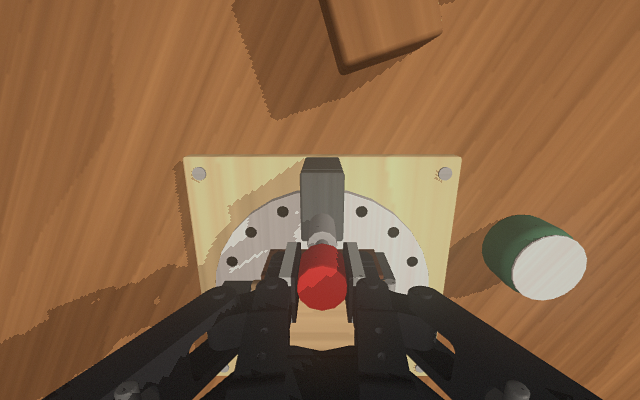

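View pics/scene5.png

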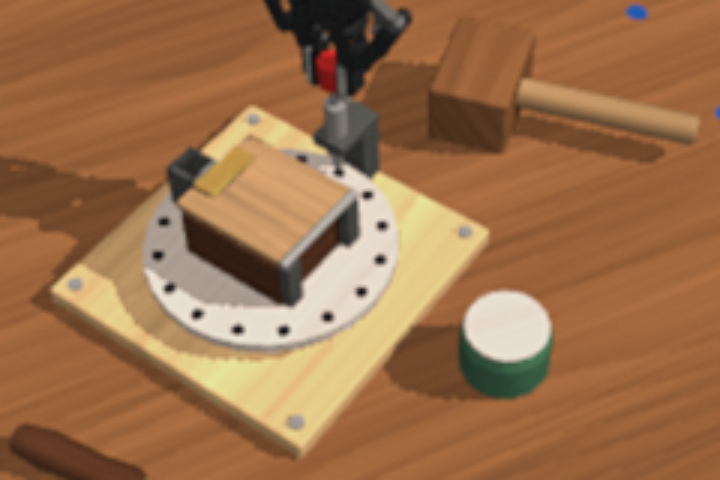

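Run:
```python
from h import *
for i in range(2):
    ob=monitor.get_obs();print(ob["clock"],ob["position"],ob["contact_force"],ob["width"]);
    if i==0: arm.sleep(.8)
c,s=redc(imaging.get_image("scene"));print(c,s)
job.sign_off()
```

```text
13.4083 [496.19471007  79.28769577 155.6356046 ] [ 12.80549708   3.84042507 -20.43254844] 22.276191248034976
14.2083 [496.20227811  79.28031765 155.63938074] [ 13.28007759   2.58198446 -18.97677233] 21.91241512843692
[288.72131148 152.32786885] [286 146   6  15  61]
the job is handed in; nothing more can be done
```

The clamp lid is pressed shut and the gripper is holding the red knob up at its stop. I handed the job in at about 14.2 s; sign-off gives no verdict.

- **Lid:** I pressed the brass pad with the closed fingertips, moving along the lid's arc, until the force stop of 30 N tripped. The tips were then at 96.8 mm, against 97 mm for fully shut. After I let go, the lid stayed level in every view.
- **Plunger:** I gripped the knob with about 22 mm between the fingers and pulled it straight up. It travelled 18.2 mm, and the pull rose from 14 to 23 N at the end, which is the stop. In the pictures the bare rod shows between the knob and the barrel. Over the last 0.8 s the tool did not drift and the downward force was about 19–20 N.
- **Bystanders:** I compared the chisel, tin and mallet by eye only. They look unmoved, and nothing touched them.

**Checks that disagreed:**
- Two-view triangulation put the shut pad at 93 mm instead of 97 mm. I picked those pixels by hand after the colour mask for the pad failed, so I trust the contact height more.
- There is a sideways force of about 13 N on the held knob, so the grip is slightly off-axis. It was steady when I handed in.

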